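# Hang the dipping basket to drain and cover its pan

### The arm

A 6-joint arm with a two-finger parallel gripper is mounted at the origin on the work surface. World frame = base frame: x ahead of the robot, y to its left, z up, the work surface at z = 0. Lengths are in m, angles in rad, forces in N, time in s.
With the tool pointing down it reaches from about 0.25 to 0.775 m from the base axis. Payload 4 kg.
Tool frame: the origin (TCP) lies midway between the tips of the shut fingers; the grasp point (between the pads) lies 19 mm behind it; z points along the fingers, y is the direction in which the jaws open and shut (so a half turn about z gives the same grasp; the last joint's range is limited). The gripper opens to 94 mm and grips with 3 to 60 N. Pads are 16 mm wide; open, the fingers measure 119 mm over their backs; the gripper's body (75 mm by 177 mm) begins 78 mm behind the grasp point.
Start: joints at [1.138, 0.087, 1.371, -0, 1.684, -0.103], TCP at [0.178, 0.52, 0.183] pointing down, gripper open.
Joint ranges: [-3.1, 3.1], [-0.76, 2.03], [0.27, 2.55], [-1.08, 4.22], [0.17, 2.65], [-2.57, 2.57]. Speed limits (rad/s): [2.79, 2.79, 3.14, 3.14, 3.14, 3.14].

### API

Orientations are given as [roll, pitch, yaw] about the fixed x, y, z axes, in that order (R = Rz(yaw) Ry(pitch) Rx(roll)).
In Python, from bench import get_obs, snapshot, ticket gives the robot as it stands.
- The arm moves only by the shell command python3 -m creep 'ROWS' [OPENING]. ROWS is JSON, a list that holds one entry, the list of rows, each a list of 4 numbers: the shift along the tool's x, y, z in mm, then the turn about the tool's z in degrees. A call has 1 to 8 rows; each row shifts and turns the commanded pose from where the row before left it, along the tool's axes as they then stand; what a row does not reach is not made up. A row lasts 1/8 s, in which the tool goes at most 62.5 mm and 10.7 degrees, less where a joint would pass 70% of its speed; a pose out of reach is approached as far as the arm can. A call with a gripper value outside its range is refused whole. OPENING is the opening, from 0 (shut) to 1 (fully open), set as the call begins (- or left out, the last holds). The fingers move at their own pace and stop on an object; the grip force is fixed at half the most. Time passes only in rows, so rows that do not move let the fingers close. It gives the time, the measured TCP pose, the force and the opening at its end, in the units of the state.
- get_obs(): the state, without advancing time (a new reading comes with each control period).
- snapshot(name): name is "scene" or "top" or "wrist"; returns a dict with "color" (400x640x3 uint8, red, green, blue), "depth" (400x640 float32, m along the optical axis (not along the pixel's ray), 0 where there is no reading), "fx", "fy", "cx", "cy" (pixels), "extrinsics" (4x4, takes a point from world to camera coordinates). Camera axes: x right, y down, z forward; pixel columns grow to the right and rows downward; lengths in m; the calibration is good to about 2 mm. A picture is of the moment at which its call begins.
- ticket.close_job(): hands the job in, once; it reports no verdict.
The state is a dict: "time": time; "joint_positions": joint angles; "qvel": joint speeds; "joint_torque": joint torques, N m; "tool_pos": TCP position; "ee_rot": TCP orientation; "wrist_force": force on the tool from outside, world axes, zero at the start; "wrist_torque": the same for the moment, N m; "width": finger opening in m.
Only numpy, scipy, OpenCV 4.12 (cv2) and the standard library are available. Lean on these libraries where they do the work, as an engineer would, in place of code of your own. Each camera call takes 0.05 s, during which the arm holds its last target. There are 200 camera calls.

### The job

Lift the wire basket out of the steel pan and hang it by the upward kink in the middle of its handle on the hook under the overshelf, so that it hangs free and level over the drip tray. Then put the lid on the pan so that it sits fully home. Do not strike the drain rack, and leave the bottle, the tub and the turner where they are.

Things in the scene. Friction and masses are not known exactly. Their poses are not given: they have to be found in the camera images.
- rack: Fixed aluminium drain rack; origin on the bench straight below the hook seat, +x away from the robot, y along the shelf, z up. Overshelf x 20..100, y -180..180 mm, underside 350 mm up, tubs on it to 445 mm: a gripper pointing straight down at the seat hits it, one tilted 40 degrees (fingers down and to +x) passes. Uprights at x 85, y +-160 mm. Drip tray 140 x 160 x 18 mm under the hook.
- rack_seat (a point): Where the hung bar's centre line lies at the bottom of the hook, 258 mm above the bench; axes as the rack. The hook is a J of 8 mm round steel in the plane y = 0, open to -x: shank down from the shelf at x = +45 mm, bottom (steel's top 4 mm below this point) flat from x = -10 to +12 mm, tip at x = -30 mm, its top 18 mm above this point.
- basket: Loose wire basket, 0.2 to 0.45 kg, in the pan at the start. Origin: centre of its underside, z up. Body 76 (x) x 130 (y) x 80 mm, open on top. Rigid arched handle of 8 mm round bar in the plane x = 0: uprights at y +-63 mm, level bars with centre line at z = 167 mm for |y| 18 to 63 mm, between them an upward kink, peak at y = 0, z = 175 mm. Grip a level bar at y +-40 mm; the kink is for the hook.
- basket_kink (a point): Peak of the handle's kink, on the bar's centre line, 175 mm above the basket's underside; axes as the basket.
- pan: Fixed open steel food pan, 108 (x) x 176 (y) x 100 mm high, walls and floor 4 mm (opening 100 x 168 mm). Origin: centre of its underside on the bench, z up. At the start the basket stands on its floor, within 6 mm of centred and parallel to it within 3 degrees.
- lid: Loose white plastic lid, 0.25 to 0.5 kg, flat on the bench. Origin: centre of underside, z up. A plug 88 (x) x 156 (y) x 12 mm goes into the pan's opening with 6 mm play each side; above it a plate 116 x 184 x 5 mm rests on the rim (origin then 88 mm above the pan's). Black strap handle: 12 mm wide (x), 80 long (y), z 42 to 52 mm, on legs at y +-36 mm, free space below. Fits either way round.
- oil: Bystander: amber bottle, 70 mm diameter, 200 mm tall. Origin: centre of its underside.
- tub: Bystander: white tub with a blue lid, 100 mm diameter, 90 mm tall. Origin: centre of its underside.
- turner: Bystander: kitchen turner, 260 mm long, lying flat along its x axis. Origin: centre of its underside.
Mind the look-alikes: they are no part of the job. What is shaped like the basket but orange is not meant. Leave any orange look-alike of the lid alone.

How it is judged:
By the outcome, as a careful person would: the job done as asked, in the order asked, and still so for the second after the job is handed in, with the robot touching nothing.
It also fails if it takes over 64 s, if anything falls off the work surface, if the arm or the gripper's body presses on something with over 40 N, if the wrist force passes 120 N, or if a joint passes its speed limit or range.

## Working session

There is one attempt and no reset: what is moved stays moved. The work goes in short steps, Python scripts to look and compute and a shell command to move; the robot and the scene stay as the last step left them, time stands still between calls to the robot, and variables do not carry over. Pictures are saved under pics/ and viewed, on a budget of 10 in all, crops included, one or two more only if the job needs it, and the job is handed in when it is done.

```bash
mkdir -p pics; ls; cat > h.py <<'E'
import numpy as np, cv2
from bench import get_obs, snapshot, ticket
def save(name,fn):
    s=snapshot(name); cv2.imwrite('pics/'+fn+'.png',s['color'][:,:,::-1]); np.savez('pics/'+fn+'.npz',**s); return s
def load(fn): return dict(np.load('pics/'+fn+'.npz'))
def pts(s):
    z=s['depth'];v,u=np.mgrid[:400,:640]
    P=np.stack([(u-s['cx'])/s['fx']*z,(v-s['cy'])/s['fy']*z,z],-1)
    T=np.linalg.inv(s['extrinsics']); W=P@T[:3,:3].T+T[:3,3]; W[z==0]=np.nan; return W
def ray(s,u,v,h):
    T=np.linalg.inv(s['extrinsics']); d=T[:3,:3]@np.array([(u-s['cx'])/s['fx'],(v-s['cy'])/s['fy'],1]); o=T[:3,3]
    return o+d*(h-o[2])/d[2]
E
python3 - <<'E'
from h import *
for n in('scene','top'):
    s=save(n,n+'0'); print(n,s['fx'],np.linalg.inv(s['extrinsics']).round(3))
a=cv2.imread('pics/scene0.png');b=cv2.imread('pics/top0.png')
cv2.imwrite('pics/a0.png',cv2.resize(np.vstack([a,b]),(480,600)) if 0 else a)
print(get_obs())
E
```

```text
pics
scene 371.89543104530225 [[-0.494  0.718 -0.491  1.007]
 [ 0.87   0.399 -0.291  0.339]
 [-0.013 -0.571 -0.821  0.954]
 [ 0.     0.     0.     1.   ]]
top 399.89052124096025 [[-1.000e-03 -9.890e-01  1.470e-01  3.310e-01]
 [-1.000e+00  0.000e+00 -1.000e-02  5.800e-02]
 [ 9.000e-03 -1.470e-01 -9.890e-01  1.477e+00]
 [ 0.000e+00  0.000e+00  0.000e+00  1.000e+00]]
{'time': 0.1, 'joint_positions': array([ 1.13791681e+00,  8.78720687e-02,  1.37206802e+00, -4.10761658e-05,
        1.68361454e+00, -1.03097846e-01]), 'qvel': array([-0.00173192,  0.00142634, -0.00413797, -0.00012866, -0.00091418,
        0.00186419]), 'joint_torque': array([ 2.68402640e-03, -3.41249692e+01, -3.03303301e+01,  7.20003177e-02,
        3.04462435e-02, -9.27095039e-05]), 'tool_pos': array([0.17790232, 0.51986819, 0.18184402]), 'ee_rot': array([-3.13963690e+00, -1.61309510e-04,  2.81180624e+00]), 'wrist_force': array([-0.3839417 ,  0.23388786,  0.9207628 ]), 'wrist_torque': array([-0.02658967,  0.01309144, -0.03925378]), 'width': 0.09439669216501446}
```

View pics/scene0.png

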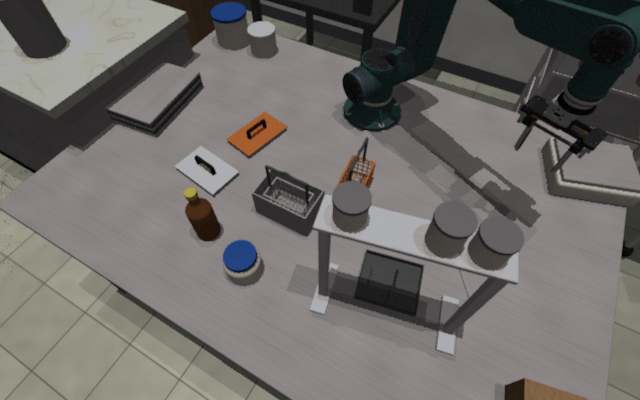

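View pics/top0.png

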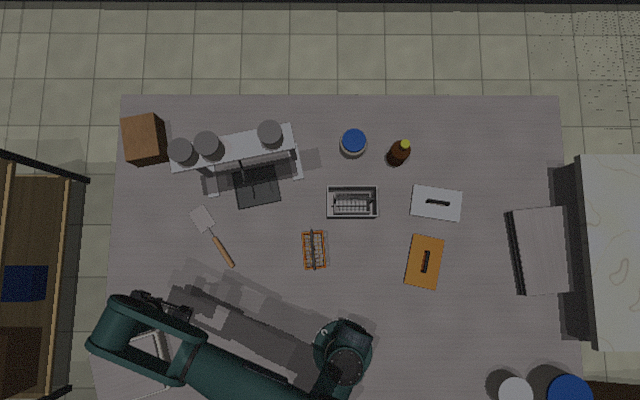

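The scene view shows the white lid at (207,170), the pan with the grey basket at (290,197), and the rack over a dark drip tray at (390,280). In the top view, the pan is at (353,202), the white lid at (437,202), the shelf at (235,150) and the tray at (258,187). The orange decoys are at (314,249) and (425,262).

```bash
python3 - <<'E'
from h import *
def rect(P,m,name):
    q=P[m][:,:2].astype(np.float32)*1000
    if len(q)<5: print(name,'few');return
    (c,sz,a)=cv2.minAreaRect(q); print(name,len(q),np.round(c,1),np.round(sz,1),round(a,1),'z',np.percentile(P[m][:,2],[5,50,95]).round(3))
s=load('top0');P=pts(s);v,u=np.mgrid[:400,:640];c=s['color'].astype(int)
def box(x0,x1,y0,y1): return (u>=x0)&(u<=x1)&(v>=y0)&(v<=y1)&~np.isnan(P[...,2])
Z=P[...,2]
rect(P,box(100,330,100,220)&(Z>.345)&(Z<.385),'shelf')
rect(P,box(320,385,180,225)&(Z>.09)&(Z<.11),'pan rim')
rect(P,box(320,385,170,225)&(Z>.15)&(Z<.2),'handle')
rect(P,box(320,385,180,225)&(Z>.06),'pan+')
rect(P,box(400,475,170,230)&(Z>.009)&(Z<.03),'lid plate')
rect(P,box(400,475,170,230)&(Z>.035)&(Z<.07),'lid handle')
rect(P,box(225,290,165,215)&(Z>.005)&(Z<.03),'tray')
rect(P,box(335,372,125,160)&(Z>.08),'tub'); rect(P,box(380,415,130,170)&(Z>.03),'oil')
m=box(325,380,175,225); print(np.histogram(Z[m],bins=np.arange(0,.22,.01)))
s2=load('scene0');Q=pts(s2);Z2=Q[...,2]
def b2(x0,x1,y0,y1): return (u>=x0)&(u<=x1)&(v>=y0)&(v<=y1)&~np.isnan(Z2)
rect(Q,b2(250,330,165,235)&(Z2>.15)&(Z2<.2),'handle2')
rect(Q,b2(250,330,165,235)&(Z2>.092)&(Z2<.11),'rim2')
rect(Q,b2(310,530,180,300)&(Z2>.345)&(Z2<.385),'shelf2')
rect(Q,b2(350,430,245,315)&(Z2>.009)&(Z2<.03),'tray2')
rect(Q,b2(175,240,145,195)&(Z2>.009)&(Z2<.03),'lid2')
E
```

```text
shelf 2027 [639.1 330.4] [ 81.6 360. ] 11.9 z [0.358 0.362 0.372]
pan rim 222 [520.9 -32.6] [108.5 174.7] 0.3 z [0.094 0.099 0.105]
handle 113 [517.8 -32.9] [129.2   8.3] 89.9 z [0.168 0.174 0.182]
pan+ 667 [521.3 -32.6] [109.7 174.6] 0.2 z [0.075 0.094 0.176]
lid plate 1459 [ 523.6 -349.4] [299.7 170.6] 67.9 z [0.011 0.017 0.022]
lid handle 78 [ 523.8 -346.6] [79.6 12.3] 81.0 z [0.044 0.051 0.055]
tray 691 [572.6 313.6] [241.5 188.9] 90.0 z [0.005 0.007 0.02 ]
tub 448 [743.1 -40.1] [83.8 84.5] 69.8 z [0.085 0.09  0.094]
oil 452 [ 693.8 -198.8] [68.8 60.4] 58.0 z [0.047 0.133 0.201]
(array([1207,  100,   35,   44,  123,   54,    6,  102,  216,  125,   97,
          2,    3,    0,    3,    1,   14,   86,   12,    0,    0]), array([0.  , 0.01, 0.02, 0.03, 0.04, 0.05, 0.06, 0.07, 0.08, 0.09, 0.1 ,
       0.11, 0.12, 0.13, 0.14, 0.15, 0.16, 0.17, 0.18, 0.19, 0.2 , 0.21]))
handle2 167 [517.7 -34.1] [  9.1 132.9] 0.2 z [0.157 0.175 0.182]
rim2 394 [519.4 -33.6] [110.3 178.3] 0.2 z [0.093 0.1   0.104]
shelf2 5406 [639.3 329.1] [ 81.  359.2] 11.9 z [0.358 0.363 0.377]
tray2 468 [584.7 317.9] [142.8 160.1] 11.9 z [0.01  0.017 0.021]
lid2 1494 [ 482.8 -343.2] [187.6 196.4] 81.4 z [0.015 0.018 0.021]
```

```bash
python3 -m creep '[[[0,0,-30,10.2],[0,0,-30,10.2],[0,0,-30,10.2],[0,0,-30,10.2],[0,0,-30,10.2],[0,0,-30,10.2],[0,0,-30,10]]]' 1; python3 -m creep '[[[-43,35,0,0],[-43,35,0,0],[-43,35,0,0],[-43,35,0,0],[-43,35,0,0],[-43,35,0,0],[-43,35,0,0],[-43,35,0,0]]]'; python3 -m creep '[[[-44,35,0,0],[-44,35,0,0],[-44,35,0,0],[-44,35,0,0]]]';  python3 -c "
from h import *; print(get_obs())"
```

```text
time: 0.98
tool_pos: [0.1781, 0.5202, 0.3933]
ee_rot: [-3.141, 0.001, 1.563]
wrist_force: [-0.5, 1.2, -0.0]
width: 0.0939
time: 1.98
tool_pos: [0.4583, 0.1743, 0.3924]
ee_rot: [-3.141, -0.0, 1.569]
wrist_force: [0.8, -0.4, 0.2]
width: 0.0939
time: 2.48
tool_pos: [0.5981, -0.0019, 0.3923]
ee_rot: [-3.141, -0.0, 1.569]
wrist_force: [0.3, 1.3, -0.0]
width: 0.0937
{'time': 2.475, 'joint_positions': array([-9.81283427e-02,  2.67503122e-01,  7.43874686e-01,  3.40588441e-04,
        2.13110723e+00, -9.62199113e-02]), 'qvel': array([-0.57237833,  0.67398255, -0.81576196,  0.00371643,  0.13877463,
       -0.57411206]), 'joint_torque': array([ 8.52789301e-01, -4.26511645e+01, -2.62017685e+01, -8.48570466e-02,
        3.27303051e-02,  4.60922224e-01]), 'tool_pos': array([ 0.59809311, -0.00189719,  0.39228688]), 'ee_rot': array([-3.14073215e+00, -3.73065591e-04,  1.56906861e+00]), 'wrist_force': array([ 0.34506071,  1.32390757, -0.03906749]), 'wrist_torque': array([-0.01010826,  0.09043191, -0.03777536]), 'width': 0.09372926944983866}
```

```bash
python3 -m creep '[[[0,40,0,0],[0,40,0,0],[0,40,0,0],[0,40,0,0]]]';python3 -m creep '[[[0,40,0,0],[0,40,0,0]]]';python3 -m creep '[[[0,40,0,0],[0,40,0,0]]]';  python3 -c "
from h import *; print(get_obs()['joint_positions'])"
```

```text
time: 2.98
tool_pos: [0.7332, -0.0009, 0.3632]
ee_rot: [3.128, -0.001, 1.569]
wrist_force: [0.3, 1.3, 0.5]
width: 0.0941
time: 3.22
tool_pos: [0.7717, -0.0007, 0.3394]
ee_rot: [3.078, -0.0, 1.569]
wrist_force: [-1.1, -0.3, -0.2]
width: 0.0941
time: 3.48
tool_pos: [0.8078, -0.0008, 0.3137]
ee_rot: [3.033, -0.0, 1.569]
wrist_force: [-0.0, -0.0, -0.0]
width: 0.0945
[-0.07493429  0.71057339  0.27578636  0.00926258  2.04696926 -0.06849945]
```

```bash
python3 -m creep '[[[0,40,-40,0],[0,40,-40,0],[0,40,-40,0],[0,40,-40,0]]]';python3 -m creep '[[[0,0,-60,0],[0,0,-60,0],[0,0,-60,0],[0,0,-60,0]]]';  python3 -c "
from h import *; print(get_obs()['joint_positions'])"
```

```text
time: 3.98
tool_pos: [0.807, -0.0008, 0.397]
ee_rot: [2.882, 0.0, 1.569]
wrist_force: [-0.1, 0.6, -0.4]
width: 0.0941
time: 4.47
tool_pos: [0.6763, -0.0007, 0.5531]
ee_rot: [2.805, 0.0, 1.569]
wrist_force: [0.4, -1.1, 0.3]
width: 0.0939
[-0.10335426  0.37945357  0.27378813  0.04012963  2.15281255 -0.0739808 ]
```

```bash
python3 -m creep '[[[0,60,0,0],[0,60,0,0],[0,60,0,0],[0,60,0,0]]]';python3 -m creep '[[[0,60,-15,0],[0,60,-15,0],[0,60,-15,0],[0,60,-15,0]]]';  python3 -c "
from h import *; print(get_obs()['joint_positions'])"
```

```text
time: 4.97
tool_pos: [0.797, -0.001, 0.5145]
ee_rot: [2.665, -0.0, 1.569]
wrist_force: [-0.0, 0.8, 0.6]
width: 0.0942
time: 5.48
tool_pos: [0.8486, -0.0011, 0.5506]
ee_rot: [2.494, -0.0, 1.569]
wrist_force: [-0.7, -0.6, -0.3]
width: 0.0941
[-0.0922597   0.47708431  0.27378341  0.05567909  1.74450481 -0.06262773]
```

```bash
python3 -m creep '[[[0,60,-15,0],[0,60,-15,0],[0,60,-15,0]]]';  python3 - <<'E'
from h import *
o=get_obs();print(o['joint_positions'],o['tool_pos'],o['ee_rot'])
E
```

```text
time: 5.85
tool_pos: [0.8702, -0.0013, 0.595]
ee_rot: [2.365, -0.0, 1.569]
wrist_force: [0.3, 0.5, 0.0]
width: 0.0938
[-0.09474604  0.45558237  0.27428225  0.06566229  1.63675962 -0.06195472] [ 0.87018513 -0.00129249  0.59502384] [ 2.36457731e+00 -3.38720245e-04  1.56922010e+00]
```

```bash
cat >> h.py <<'E'
from scipy.spatial.transform import Rotation as Ro
def togo(t):
    "tool-frame shift in mm to TCP world target t (m)"
    o=get_obs();R=Ro.from_euler('xyz',o['ee_rot']).as_matrix();d=R.T@(np.array(t)-o['tool_pos'])*1000
    print('time',round(o['time'],2),'pos',(o['tool_pos']*1000).round(1),'rpy deg',np.degrees(o['ee_rot']).round(1),'go',d.round(1),'F',o['wrist_force'].round(1),'w',round(o['width']*1000,1)); return d
E
python3 -m creep '[[[-6.5,-50,-2,0],[-6.5,-50,-2,0],[-6.5,-50,-2,0],[-6.5,-50,-2,0],[-6.5,-50,-3,0],[-6.5,-50,-2,0]]]' 0.5
python3 -m creep '[[[-6.5,-50,-2,0],[-6.5,-50,-2,0],[-6.5,-50,-3,0],[-6.5,-50,-3,0],[-6.5,-48,-3,0],[0,0,0,0]]]'
python3 - <<'E'
from h import *
togo([.461,-.0735,.229]);togo([.531,-.0735,.1575]);print(get_obs()['joint_positions'])
save('wrist','w1')
E
```

```text
time: 6.6
tool_pos: [0.6524, -0.0391, 0.4005]
ee_rot: [2.365, 0.0, 1.569]
wrist_force: [0.1, -0.2, 0.4]
width: 0.0472
time: 7.35
tool_pos: [0.4648, -0.0716, 0.2323]
ee_rot: [2.371, -0.002, 1.566]
wrist_force: [0.9, 0.3, 1.0]
width: 0.0469
time 7.35 pos [464.8 -71.6 232.3] rpy deg [ 1.359e+02 -1.000e-01  8.970e+01] go [-1.9 -5.  -0.3] F [0.9 0.3 1. ] w 46.9
time 7.35 pos [464.8 -71.6 232.3] rpy deg [ 1.359e+02 -1.000e-01  8.970e+01] go [-1.7 -4.6 99.8] F [0.9 0.3 1. ] w 46.9
[-0.59671271 -0.73299992  2.07783627  0.43936849  1.15710354 -0.63473803]
```

View pics/w1.png

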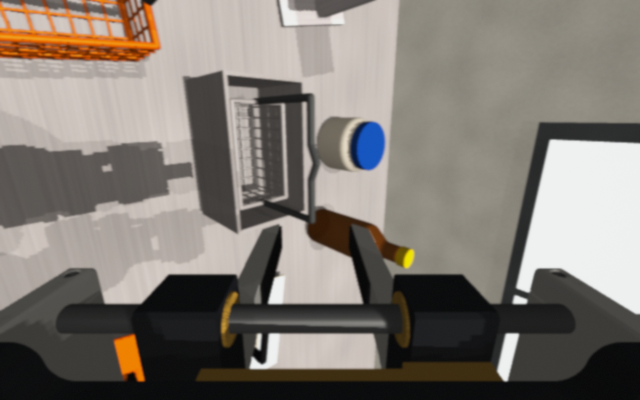

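The wrist view shows the handle bar at column ~312, rows 95–220, with its kink at (316,165). It lies between the two fingers, at columns ~270 and ~355. I'll check it with the wrist depth.

```bash
python3 - <<'E'
from h import *
s=load('w1');P=pts(s);v,u=np.mgrid[:400,:640]
m=(u>240)&(u<335)&(v>80)&(v<232)&(P[...,2]>.155)&(P[...,2]<.2)
q=P[m]*1000;print(len(q));print(cv2.minAreaRect(q[:,:2].astype(np.float32)))
for a in range(-105,40,15):
    k=q[(q[:,1]>a)&(q[:,1]<a+15)]
    if len(k): print(a,k.mean(0).round(1),len(k))
E
```

```text
1178
((517.474853515625, -35.51432800292969), (8.489357948303223, 133.4871368408203), 0.16677220165729523)
-105 [515.9 -96.3 167.8] 131
-90 [516.2 -82.6 172.9] 106
-75 [516.4 -67.4 173. ] 113
-60 [516.2 -52.5 174.1] 107
-45 [516.1 -37.4 179.3] 123
-30 [516.1 -22.4 175.5] 131
-15 [516.   -7.4 172.8] 120
0 [516.    7.3 173.1] 128
15 [515.7  23.8 169.4] 202
30 [516.3  30.6 165.2] 17
```

```bash
python3 -m creep '[[[0.5,-4.5,25,0],[0,0,25,0],[0,0,25,0],[0,0,22,0],[0,0,0,0]]]'; python3 -c "
from h import *
togo([.531,-.071,.1575])"
```

```text
time: 8.02
tool_pos: [0.5335, -0.0699, 0.1645]
ee_rot: [2.368, -0.001, 1.572]
wrist_force: [0.0, 0.1, -0.2]
width: 0.0469
time 8.03 pos [533.5 -69.9 164.5] rpy deg [135.7  -0.   90.1] go [-1.1 -6.6  3.2] F [ 0.   0.1 -0.2] w 46.9
```

```bash
python3 -m creep '[[[-1,-6.5,3,0],[0,0,0,0]]]'; python3 -m creep '[[[0,0,0,0],[0,0,0,0],[0,0,0,0],[0,0,0,0],[0,0,0,0],[0,0,0,0]]]' 0; python3 -c "
from h import *
togo([.531,-.071,.1575])"
```

```text
time: 8.28
tool_pos: [0.5292, -0.0719, 0.1576]
ee_rot: [2.367, 0.0, 1.569]
wrist_force: [0.1, 0.2, -0.5]
width: 0.0472
time: 9.02
tool_pos: [0.5295, -0.0719, 0.1576]
ee_rot: [2.367, 0.0, 1.569]
wrist_force: [0.4, 0.9, 1.8]
width: 0.0007
time 9.03 pos [529.5 -71.9 157.6] rpy deg [135.6   0.   89.9] go [0.9 1.  1.1] F [0.4 0.9 1.8] w 0.7
```

```bash
python3 - <<'E'
from h import *
s=save('wrist','w2');P=pts(s);v,u=np.mgrid[:400,:640]
m=(P[...,2]>.155)&(P[...,2]<.2)&(abs(P[...,0]-.517)<.06)&(P[...,1]>-.12)&(P[...,1]<.05)
q=P[m]*1000
for a in range(-105,40,15):
    k=q[(q[:,1]>a)&(q[:,1]<a+15)]
    if len(k): print(a,k.mean(0).round(1),len(k))
E
```

```text
-75 [498.6 -62.7 187.6] 967
-60 [515.9 -52.4 174. ] 224
-45 [515.9 -37.1 179.2] 273
-30 [516.1 -22.5 175.3] 302
-15 [516.2  -7.5 172.9] 302
0 [516.1   7.5 172.9] 325
15 [515.8  23.8 169.2] 494
30 [516.4  30.6 165.4] 39
```

View pics/w2.png

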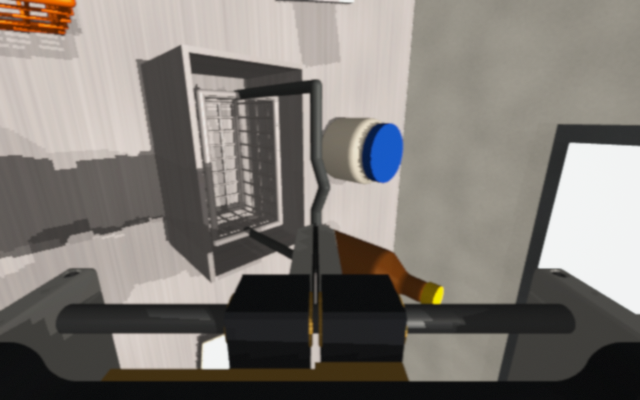

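The closed fingertips meet at (315,228), in line with the bar (column ~318), but the width of 0.7 mm says nothing is held. I'll check where the tips really are in the wrist depth.

```bash
python3 - <<'E'
from h import *
s=load('w2');P=pts(s);o=get_obs();R=Ro.from_euler('xyz',o['ee_rot']).as_matrix()
E=s['extrinsics']
for k in (0,-19,-40,-60):
    p=o['tool_pos']+R[:,2]*k/1000; c=E[:3,:3]@p+E[:3,3]; print(k,(c[:2]/c[2]*s['fx']+[s['cx'],s['cy']]).round(1),c[2].round(3))
T=(P-o['tool_pos'])@R*1000
for r in (200,215,222,226,230,235,240,250,260,270,280):
    print(r,[T[r,c].round(0).tolist() for c in (300,310,318,328)])
E
```

```text
0 [314.5 224.7] 0.215
-19 [314.4 234.7] 0.197
-40 [314.3 248.2] 0.177
-60 [314.2 264.2] 0.158
200 [[-2.0, -15.0, 73.0], [-44.0, -8.0, 213.0], [27.0, 2.0, -23.0], [-53.0, 22.0, 243.0]]
215 [[-19.0, -16.0, 75.0], [-69.0, -8.0, 213.0], [16.0, 2.0, -21.0], [nan, nan, nan]]
222 [[-28.0, -16.0, 76.0], [-81.0, -8.0, 214.0], [11.0, 2.0, -21.0], [-92.0, 22.0, 242.0]]
226 [[-31.0, -16.0, 75.0], [9.0, -3.0, -26.0], [8.0, 2.0, -23.0], [-99.0, 23.0, 241.0]]
230 [[9.0, -9.0, -32.0], [9.0, -3.0, -32.0], [8.0, 2.0, -29.0], [10.0, 9.0, -33.0]]
235 [[10.0, -9.0, -41.0], [9.0, -3.0, -41.0], [8.0, 2.0, -37.0], [9.0, 9.0, -40.0]]
240 [[9.0, -9.0, -48.0], [9.0, -3.0, -47.0], [8.0, 2.0, -45.0], [10.0, 8.0, -49.0]]
250 [[9.0, -8.0, -61.0], [9.0, -2.0, -60.0], [8.0, 2.0, -58.0], [9.0, 8.0, -60.0]]
260 [[10.0, -7.0, -73.0], [10.0, -2.0, -73.0], [8.0, 2.0, -70.0], [10.0, 7.0, -73.0]]
270 [[10.0, -7.0, -82.0], [9.0, -2.0, -82.0], [8.0, 2.0, -79.0], [9.0, 7.0, -81.0]]
280 [[33.0, -4.0, -126.0], [32.0, -1.0, -125.0], [8.0, 2.0, -88.0], [33.0, 4.0, -127.0]]
```

```bash
python3 -m creep '[[[0,0,-5,0],[0,0,0,0],[0,0,0,0],[0,0,0,0]]]' 0.5; python3 -m creep '[[[0,1,15,0],[0,0,14,0],[0,0,0,0]]]';python3 - <<'E'
from h import *
o=get_obs();s=snapshot('wrist');P=pts(s);R=Ro.from_euler('xyz',o['ee_rot']).as_matrix();T=(P-o['tool_pos'])@R*1000
togo([.531,-.071,.1575])
b=(abs(P[...,2]-.171)<.01)&(abs(P[...,0]-.516)<.012)&(abs(P[...,1]+.005)<.02);print('bar in tool',T[b].mean(0).round(1))
f=(T[...,0]>4)&(T[...,0]<14)&(abs(T[...,1])<45)&(abs(T[...,1])>18)&(T[...,2]>-60)&(T[...,2]<20)
print('tip z',np.percentile(T[f][:,2],[50,95,99,100]).round(1),f.sum())
E
```

```text
time: 9.57
tool_pos: [0.5256, -0.0717, 0.1602]
ee_rot: [2.369, -0.001, 1.569]
wrist_force: [0.0, -0.7, 0.5]
width: 0.0372
time: 9.95
tool_pos: [0.5463, -0.0713, 0.1388]
ee_rot: [2.371, -0.002, 1.57]
wrist_force: [0.1, 0.1, -0.5]
width: 0.0471
time 10.0 pos [546.4 -71.4 139.7] rpy deg [ 1.358e+02 -1.000e-01  8.990e+01] go [  0.4   1.4 -23.5] F [ 0.4 -0.1 -0.5] w 47.2
bar in tool [ 66.8   2.2 -45.7]
tip z [-45.  -26.2 -22.9 -20.7] 1056
```

```bash
python3 -m creep '[[[0,0,0,0],[0,0,0,0],[0,0,0,0],[0,0,0,0],[0,0,0,0]]]' 0; python3 -c "
from h import *
togo([.531,-.071,.1575]);print(get_obs()['joint_positions'])"
```

```text
time: 10.62
tool_pos: [0.5467, -0.0718, 0.1406]
ee_rot: [2.368, -0.0, 1.569]
wrist_force: [-1.6, 0.3, 0.5]
width: 0.0069
time 10.62 pos [546.7 -71.8 140.6] rpy deg [135.7  -0.   89.9] go [  0.8   0.6 -23. ] F [-1.6  0.3  0.5] w 6.9
[-0.43832406 -0.45873883  2.12439104  0.42592958  0.79824343 -0.6290423 ]
```

```bash
python3 -m creep '[[[0,7,-7,0],[0,14,-14,0],[0,17,-17.5,0],[0,17,-17.5,0],[0,17,-17.5,0],[0,17,-17.5,0],[0,0,0,0]]]'; python3 - <<'E'
from h import *
togo([.531,-.071,.1575]); save('scene','s2')
E
```

```text
time: 11.5
tool_pos: [0.5473, -0.0721, 0.2701]
ee_rot: [2.365, 0.001, 1.57]
wrist_force: [-0.5, 0.2, -2.7]
width: 0.0072
time 11.5 pos [547.3 -72.1 270.1] rpy deg [1.355e+02 1.000e-01 8.990e+01] go [  1.2 -90.5  69. ] F [-0.5  0.2 -2.7] w 7.2
```

View pics/s2.png

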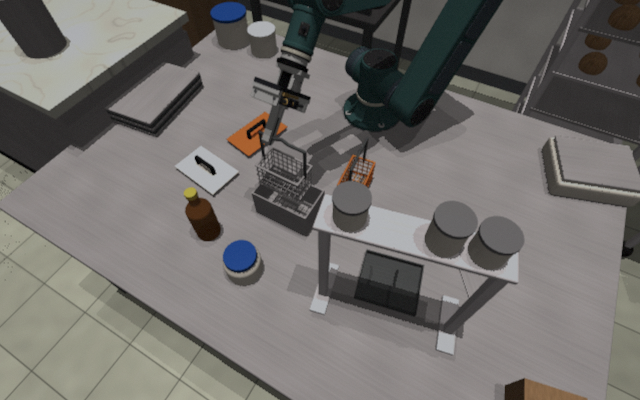

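The basket is held clear above the pan at (285,165), with its far (+y) end drooping a little. I'll measure the kink relative to the tool.

```bash
cat >> h.py <<'E'
def handle(fn,show=True):
    s=save('wrist',fn);o=get_obs();P=pts(s);R=Ro.from_euler('xyz',o['ee_rot']).as_matrix();T=(P-o['tool_pos'])@R*1000
    m=(T[...,0]>12)&(T[...,0]<120)&(abs(T[...,1])<22)&(T[...,2]>-75)&(T[...,2]<0)
    W=P[m]*1000;t=T[m]
    for a in range(10,115,8):
        k=(t[:,0]>=a)&(t[:,0]<a+8)
        if k.sum()>3: print(a,'tool',t[k].mean(0).round(1),'world',W[k].mean(0).round(1),'ztop',W[k][:,2].max().round(1),k.sum())
E
python3 -c "
from h import *
handle('w3')"
```

```text
10 tool [ 15.    1.8 -45. ] world [516.  -56.6 299.5] ztop 301.9 119
18 tool [ 22.1   2.6 -46.2] world [515.8 -49.6 300.9] ztop 304.8 151
26 tool [ 30.    4.9 -48.4] world [515.9 -41.7 304.1] ztop 308.0 169
34 tool [ 38.2   6.3 -49.5] world [516.2 -33.5 305.8] ztop 309.0 201
42 tool [ 46.    4.  -46.9] world [516.3 -25.6 302.4] ztop 306.7 211
50 tool [ 53.9   1.8 -44.4] world [516.4 -17.8 299. ] ztop 302.7 197
58 tool [ 62.1   1.1 -43.8] world [516.4  -9.5 298.1] ztop 301.1 196
66 tool [ 70.    1.  -43.6] world [516.5  -1.7 297.9] ztop 300.7 199
74 tool [ 77.8   1.  -43.4] world [516.6   6.2 297.8] ztop 300.4 206
82 tool [ 86.    0.9 -43.1] world [516.8  14.3 297.5] ztop 300.3 231
90 tool [ 95.1  -5.8 -36.5] world [516.6  23.4 288.1] ztop 300.3 465
98 tool [100.   -7.5 -35.5] world [516.1  28.3 286.2] ztop 299.4 323
```

```bash
python3 -m creep '[[[15,-2,0,0],[30,-2,0,0],[40,-2,0,0],[40,-2,0,0],[40,-2,0,0],[40,-2,0,0],[40,-2,0,0],[40,-2,0,0]]]'; python3 -m creep '[[[30,-1,0,0],[15,0,0,0],[7,0,0,0],[0,0,0,0],[0,0,0,0]]]'; python3 - <<'E'
from h import *
togo([.535,.2654,.258]);print(get_obs()['joint_positions'])
handle('w4')
E
```

```text
time: 12.6
tool_pos: [0.5341, 0.2146, 0.2531]
ee_rot: [2.373, 0.001, 1.57]
wrist_force: [-0.0, -1.2, -3.9]
width: 0.007
time: 13.22
tool_pos: [0.5349, 0.2644, 0.2553]
ee_rot: [2.369, 0.0, 1.569]
wrist_force: [0.3, -0.1, -3.5]
width: 0.0073
time 13.22 pos [534.9 264.4 255.3] rpy deg [135.7   0.   89.9] go [ 1.   1.9 -1.9] F [ 0.3 -0.1 -3.5] w 7.3
[ 0.61907067 -0.29143533  1.78152021 -0.49131351  1.0381579   0.73895775]
10 tool [ 15.    0.1 -44. ] world [504.4 279.5 287.3] ztop 289.7 118
18 tool [ 22.    0.8 -45.1] world [504.2 286.4 288.5] ztop 292.8 151
26 tool [ 30.    3.2 -47.4] world [504.3 294.4 291.8] ztop 295.9 173
34 tool [ 38.2   4.7 -48.5] world [504.6 302.6 293.7] ztop 297.1 202
42 tool [ 46.    4.8 -40.3] world [510.4 310.4 287.9] ztop 294.5 242
50 tool [ 53.9   0.1 -43.5] world [504.8 318.3 286.9] ztop 290.9 197
58 tool [ 62.1  -0.5 -42.9] world [504.8 326.5 286. ] ztop 288.5 190
66 tool [ 70.   -0.7 -42.7] world [504.9 334.4 285.7] ztop 288.3 203
74 tool [ 77.9  -0.7 -42.5] world [505.  342.4 285.6] ztop 288.2 210
82 tool [ 86.1  -0.8 -42.3] world [505.1 350.5 285.5] ztop 288.3 223
90 tool [ 95.   -6.6 -36.7] world [504.9 359.4 277.3] ztop 287.9 428
98 tool [100.1  -8.3 -35.5] world [504.5 364.5 275.3] ztop 287.4 333
```

View pics/w4.png

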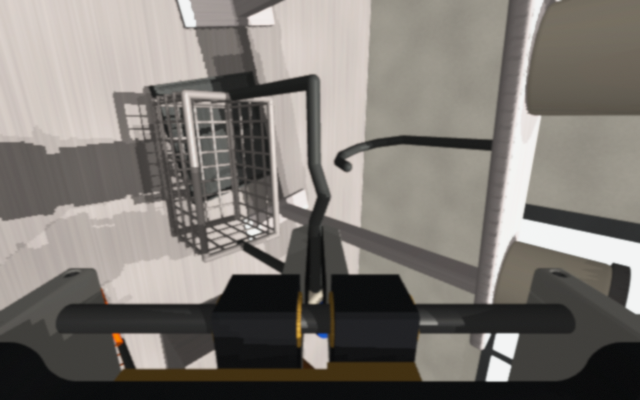

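The hook is visible: tip at (343,162), bottom around (400,140), shank running to the shelf at (490,146). The kink is at (323,195). Next I measure the hook.

```bash
python3 - <<'E'
from h import *
s=load('w4');P=pts(s)*1000;v,u=np.mgrid[:400,:640]
d=P[...,2];
for a in list(range(336,490,8)):
    c=(u>=a)&(u<a+8)&(v>125)&(v<175)&(d>225)&(d<360)&(P[...,0]<660)
    if c.sum()>3: print(a,np.median(P[c],0).round(1),'rows',v[c].min(),v[c].max(),c.sum())
yaw=np.radians(11.9);ex=np.array([np.cos(yaw),np.sin(yaw)]);ey=np.array([-ex[1],ex[0]])
c=(u>=336)&(u<488)&(v>125)&(v<175)&(d>225)&(d<345)&(P[...,0]<660)
q=P[c];A=np.polyfit(q[:,0],q[:,1],1);print('slope deg',np.degrees(np.arctan(A[0])), 'y at x=581',np.polyval(A,581))
r=np.c_[(q[:,:2]-[581.5,317.5])@ex,(q[:,:2]-[581.5,317.5])@ey,q[:,2]-258]
print('rack x min',r[:,0].min().round(1),'max',r[:,0].max().round(1),'y',np.percentile(r[:,1],[5,50,95]).round(1),'zmin',np.percentile(r[:,2],[0,2,50]).round(1))
E
```

```text
336 [553.7 313.8 261.5] rows 150 170 132
344 [554.3 313.6 267.8] rows 146 171 168
352 [586.4 318.6 253.1] rows 143 167 85
360 [595.6 320.6 254.3] rows 141 151 74
368 [602.9 322.  257.4] rows 139 149 74
376 [609.6 323.5 261.4] rows 138 147 71
384 [614.2 324.4 266.3] rows 137 146 73
392 [618.4 325.3 271.4] rows 136 145 73
400 [622.1 325.9 277.1] rows 135 144 78
408 [622.1 326.  284.6] rows 135 144 73
416 [621.9 326.1 291.7] rows 136 145 77
424 [621.9 326.  298.4] rows 136 146 78
432 [622.3 325.9 305. ] rows 137 146 80
440 [622.3 326.  311.6] rows 137 147 83
448 [622.2 326.1 317.6] rows 137 147 82
456 [622.2 325.9 323.4] rows 138 148 85
464 [622.3 326.2 328.9] rows 138 148 87
472 [622.2 325.9 334.3] rows 139 149 87
480 [622.3 326.1 339.8] rows 139 150 91
488 [602.2 322.6 351.2] rows 126 174 261
slope deg 11.249828222316278 y at x=581 317.6681168325797
rack x min -35.2 max 46.9 y [-3.9  0.3  2.8] zmin [-9.8 -6.7 22.7]
```

```bash
python3 -m creep '[[[3,9,5,0],[3,12,11.5,0],[3,12,11.5,0],[4,12,12,0],[3,12,12,0],[0,0,0,0],[0,0,0,0]]]'; python3 - <<'E'
from h import *
togo([.612,.280,.258])
handle('w5')
E
```

```text
time: 14.15
tool_pos: [0.612, 0.281, 0.258]
ee_rot: [2.369, 0.0, 1.569]
wrist_force: [-1.0, -0.7, -3.2]
width: 0.0072
time 14.15 pos [612. 281. 258.] rpy deg [135.8   0.   89.9] go [-1.  0.  0.] F [-1.  -0.7 -3.2] w 7.2
10 tool [ 14.9   0.5 -43.9] world [581.5 296.1 290. ] ztop 292.4 120
18 tool [ 22.    1.2 -44.9] world [581.3 303.2 291.2] ztop 295.0 153
26 tool [ 30.1   3.1 -46.7] world [581.4 311.3 293.8] ztop 298.8 170
34 tool [ 38.7  -3.8 -23.8] world [592.5 319.9 272.6] ztop 299.8 504
42 tool [ 45.3   6.2 -23.8] world [599.6 326.4 279.6] ztop 297.4 467
50 tool [ 53.9   0.2 -43.4] world [581.7 335.1 289.5] ztop 293.0 198
58 tool [ 62.   -0.4 -42.8] world [581.7 343.2 288.6] ztop 291.3 205
66 tool [ 70.   -0.4 -42.6] world [581.9 351.2 288.5] ztop 291.1 196
74 tool [ 77.9  -0.6 -42.4] world [581.9 359.  288.1] ztop 290.8 221
82 tool [ 85.9  -0.9 -42.4] world [581.7 367.1 288. ] ztop 291.0 225
90 tool [ 95.1  -6.9 -36.7] world [581.4 376.2 279.7] ztop 290.5 427
98 tool [100.1  -8.5 -35.6] world [581.  381.2 277.8] ztop 289.8 322
```

View pics/w5.png

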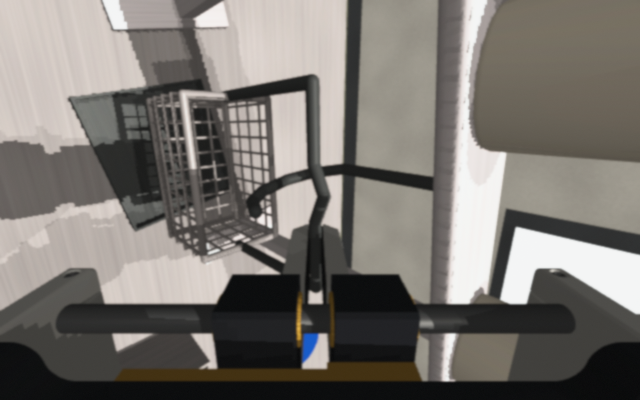

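The kink lies across the hook: tip at (256,208) on one side, shank at (430,183) on the other. Lowering now.

```bash
python3 -m creep '[[[0,-6,6,0],[0,-6,6,0],[0,-6,6,0],[0,-4,4,0],[0,0,0,0]]]'; python3 -m creep '[[[0,-2,2,0],[0,-2,2,0],[0,0,0,0]]]'; python3 - <<'E'
from h import *
togo([.612,.280,.220])
handle('w6')
E
```

```text
time: 14.82
tool_pos: [0.6114, 0.2809, 0.2262]
ee_rot: [2.37, 0.001, 1.57]
wrist_force: [0.0, 0.2, -2.9]
width: 0.0072
time: 15.2
tool_pos: [0.6117, 0.2811, 0.2216]
ee_rot: [2.368, -0.0, 1.569]
wrist_force: [-0.0, -0.1, -3.7]
width: 0.0071
time 15.2 pos [611.7 281.1 221.6] rpy deg [135.7  -0.   89.9] go [-1.1 -0.9  1.3] F [-0.  -0.1 -3.7] w 7.1
10 tool [ 15.    0.2 -44. ] world [581.2 296.2 253.5] ztop 256.3 119
18 tool [ 22.1   1.  -45.3] world [580.9 303.3 255. ] ztop 259.0 152
26 tool [ 31.6  -4.9 -57.3] world [568.3 312.8 259.4] ztop 270.5 434
34 tool [ 37.5   2.4 -45.3] world [581.8 318.7 255.9] ztop 263.9 701
42 tool [ 45.1   6.5 -41.9] world [587.2 326.3 256.3] ztop 260.7 295
50 tool [ 53.8   0.2 -43.7] world [581.4 335.  253.2] ztop 256.8 197
58 tool [ 62.   -0.6 -43. ] world [581.4 343.2 252.2] ztop 254.7 203
66 tool [ 70.   -0.6 -43. ] world [581.4 351.2 252.2] ztop 254.9 199
74 tool [ 77.9  -0.6 -42.8] world [581.6 359.1 252.1] ztop 254.3 210
82 tool [ 86.   -0.8 -42.6] world [581.5 367.2 251.7] ztop 254.6 234
90 tool [ 95.   -6.4 -37.1] world [581.4 376.2 243.9] ztop 254.6 431
98 tool [100.1  -8.6 -35.6] world [580.9 381.3 241.3] ztop 254.0 331
```

Kink about 2 mm above the seat. I'll creep down in small steps until the force drops.

```bash
python3 -m creep '[[[0,-1,1,0],[0,0,0,0],[0,0,0,0]]]'; python3 -m creep '[[[0,-1,1,0],[0,0,0,0],[0,0,0,0]]]'
```

```text
time: 15.62
tool_pos: [0.6119, 0.2813, 0.221]
ee_rot: [2.367, -0.001, 1.57]
wrist_force: [1.7, -0.5, -1.4]
width: 0.007
time: 16.0
tool_pos: [0.6122, 0.2814, 0.2202]
ee_rot: [2.366, -0.001, 1.57]
wrist_force: [0.9, -1.3, 1.3]
width: 0.0072
```

```bash
python3 -m creep '[[[0,0,0,0],[0,0,0,0],[0,0,0,0],[0,0,0,0]]]' 0.35; python3 -m creep '[[[0,0,-6,0],[0,0,-10,0],[0,0,-15,0],[0,0,-20,0],[0,0,-25,0],[0,0,-25,0],[0,0,0,0]]]'; python3 - <<'E'
from h import *
togo([.612,.280,.220]);print(get_obs()['joint_positions'])
save('wrist','w7')
E
```

```text
time: 16.5
tool_pos: [0.6117, 0.2812, 0.2188]
ee_rot: [2.368, -0.0, 1.57]
wrist_force: [0.3, 0.0, 0.1]
width: 0.0333
time: 17.38
tool_pos: [0.5408, 0.2822, 0.2954]
ee_rot: [2.363, -0.004, 1.571]
wrist_force: [-0.2, -0.4, -0.2]
width: 0.0328
time 17.38 pos [540.8 282.2 295.4] rpy deg [135.4  -0.2  90. ] go [ -2.6  -2.3 103.6] F [-0.2 -0.4 -0.2] w 32.8
[ 0.64603882 -0.26477252  1.68555149 -0.48997429  1.10403271  0.72997369]
```

View pics/w7.png

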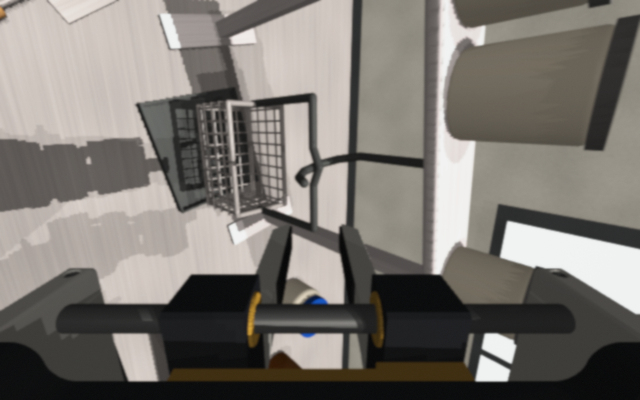

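The basket hangs on the hook: handle at column ~315, hook tip at (302,180) passing through the kink. I move back to a free spot and will push against the inner reach limit to bring the tool upright again, and check the hanging basket's level from the stored depth.

```bash
python3 -m creep '[[[-20,-4,-20,0],[-40,-4,-20,0],[-45,-4,-20,0],[-45,-4,-10,0],[-45,-4,-5,0],[-45,-4,-5,0],[-45,-4,0,0],[-45,-4,0,0]]]'; python3 -m creep '[[[-12,-20,0,0],[0,-30,0,0],[0,-30,0,0],[0,-30,0,0]]]'; python3 - <<'E'
from h import *
togo([.46,-.06,.33]);print(get_obs()['joint_positions'])
s=save('scene','s3');P=pts(s)*1000
q=P.reshape(-1,3);r=q-[581.5,317.5,258];yaw=np.radians(11.9);
# handle/basket points: x around 581, above basket
m=(abs(r[:,0])<55)&(abs(r[:,1])<80)&(r[:,2]>-60)&(r[:,2]<-3)&(abs(r[:,1])>22)
k=q[m]
for a in range(-75,76,10):
    b=k[(k[:,1]-317.5>a)&(k[:,1]-317.5<=a+10)]
    if len(b): print(a,len(b),b.mean(0).round(1),'zmax',b[:,2].max().round(1))
E
```

```text
time: 18.42
tool_pos: [0.4615, -0.0504, 0.3253]
ee_rot: [2.368, -0.0, 1.569]
wrist_force: [0.9, 0.8, -0.4]
width: 0.0327
time: 18.92
tool_pos: [0.4349, -0.0832, 0.2554]
ee_rot: [2.412, -0.017, 1.583]
wrist_force: [0.2, -0.4, -0.6]
width: 0.0328
time 18.93 pos [434.9 -83.2 255.4] rpy deg [138.2  -1.   90.7] go [ 24.2  68.4 -38.4] F [ 0.2 -0.4 -0.6] w 32.8
[-0.73135266 -0.7549974   2.02099893  0.49377447  1.33230026 -0.71956816]
55 3 [586.7 379.9 201.4] zmax 203.0
65 1 [584.3 383.7 200.8] zmax 200.8
```

```bash
python3 -m creep '[[[28,0,-25,0],[28,0,-25,0],[28,0,-25,0]]]'; python3 -m creep '[[[0,-30,-20,0],[0,-30,-20,0],[0,-30,-20,0],[0,-30,-20,0]]]'; python3 - <<'E'
from h import *
togo([.46,-.06,.33]);print(get_obs()['joint_positions'])
E
```

```text
time: 19.35
tool_pos: [0.4299, -0.0124, 0.324]
ee_rot: [2.449, -0.026, 1.59]
wrist_force: [0.8, 0.4, 0.2]
width: 0.0325
time: 19.85
tool_pos: [0.3821, -0.0395, 0.3423]
ee_rot: [2.539, -0.045, 1.607]
wrist_force: [-0.1, 0.0, 0.0]
width: 0.0331
time 19.85 pos [382.1 -39.5 342.3] rpy deg [145.5  -2.6  92.1] go [-23.9  57.2  52.9] F [-0.1  0.   0. ] w 33.1
[-0.65863135 -0.75521135  1.7872021   0.40313688  1.6403759  -0.55514092]
```

```bash
python3 -m creep '[[[20,-30,-20,0],[20,-30,-20,0],[20,-30,-20,0],[20,-30,-20,0],[20,-30,-20,0],[20,-30,-20,0]]]'; python3 - <<'E'
from h import *
togo([.46,-.06,.33]);print(get_obs()['joint_positions'])
E
```

```text
time: 20.6
tool_pos: [0.296, 0.0517, 0.4227]
ee_rot: [2.68, -0.062, 1.614]
wrist_force: [-0.3, 0.6, 0.2]
width: 0.0332
time 20.6 pos [296.   51.7 422.7] rpy deg [153.6  -3.5  92.5] go [-124.2  104.4  147.1] F [-0.3  0.6  0.2] w 33.2
[-0.25880552 -0.75494938  1.55317705  0.19764443  1.90860922 -0.18105991]
```

```bash
python3 -m creep '[[[0,-45,-5,0],[0,-45,-5,0],[0,-45,-5,0],[0,-45,-5,0],[0,-45,-5,0],[0,-45,-5,0]]]'; python3 - <<'E'
from h import *
togo([.46,-.06,.33]);print(get_obs()['joint_positions'])
E
```

```text
time: 21.35
tool_pos: [0.1585, 0.1144, 0.4318]
ee_rot: [2.804, -0.003, 1.594]
wrist_force: [0.8, 0.8, -0.2]
width: 0.0329
time 21.35 pos [158.5 114.4 431.8] rpy deg [160.7  -0.2  91.3] go [-181.8  247.   194. ] F [ 0.8  0.8 -0.2] w 32.9
[ 0.7532233  -0.75559605  1.48728822 -0.26167124  2.13608399  0.5591693 ]
```

```bash
python3 -m creep '[[[-27,20,45,0],[-27,20,45,0],[-27,20,45,0],[-27,20,45,0],[-27,20,45,0]]]'; python3 -m creep '[[[0,-40,10,0],[0,-40,10,0],[0,-40,10,0]]]'; python3 - <<'E'
from h import *
togo([.46,-.06,.33]);print(get_obs()['joint_positions'])
E
```

```text
time: 21.98
tool_pos: [0.3327, 0.0058, 0.2745]
ee_rot: [2.824, 0.012, 1.591]
wrist_force: [0.4, -0.2, 0.0]
width: 0.0328
time: 22.35
tool_pos: [0.2917, 0.0072, 0.226]
ee_rot: [2.889, 0.014, 1.592]
wrist_force: [0.0, -0.0, -0.2]
width: 0.0329
time 22.35 pos [291.7   7.2 226. ] rpy deg [165.5   0.8  91.2] go [-72.2 187.2 -58.1] F [ 0.  -0.  -0.2] w 32.9
[-0.2374936  -0.75553824  1.91429081  0.05175319  1.73481191 -0.24575623]
```

```bash
python3 -m creep '[[[0,-45,0,0],[0,-45,0,0],[0,-45,0,0],[0,-45,0,0]]]'; python3 -m creep '[[[0,-45,0,0],[0,-45,0,0],[0,-45,0,0]]]'; python3 - <<'E'
from h import *
togo([.46,-.06,.33]);print(get_obs()['joint_positions'])
E
```

```text
time: 22.85
tool_pos: [0.2443, 0.0128, 0.2164]
ee_rot: [3.017, 0.02, 1.591]
wrist_force: [1.4, -0.1, -0.5]
width: 0.0327
time: 23.22
tool_pos: [0.205, 0.0239, 0.2252]
ee_rot: [3.11, 0.031, 1.59]
wrist_force: [0.3, -0.2, 0.4]
width: 0.0325
time 23.23 pos [205.   23.9 225.2] rpy deg [178.2   1.8  91.1] go [-91.9 256.5 -93.9] F [ 0.3 -0.2  0.4] w 32.5
[-0.11234847 -0.75594323  1.89274491 -0.02881191  1.96927393 -0.1435577 ]
```

```bash
python3 -m creep '[[[0,-45,0,0],[0,0,0,0]]]' 0.6; python3 - <<'E'
from h import *
togo([.524,-.347,.16])
E
```

```text
time: 23.48
tool_pos: [0.1916, 0.0301, 0.232]
ee_rot: [3.137, 0.037, 1.592]
wrist_force: [0.3, 0.3, 0.1]
width: 0.0493
time 23.48 pos [191.6  30.1 232. ] rpy deg [179.7   2.1  91.2] go [-381.1  324.    87.8] F [0.3 0.3 0.1] w 49.3
```

```bash
python3 -m creep '[[[-10,40,5,0],[-40,40,10,2],[-40,35,10,2],[-40,35,10,2],[-40,35,10,2],[-40,30,10,2],[-40,28,10,0],[-40,20,10,0]]]'; python3 - <<'E'
from h import *
togo([.524,-.347,.16])
E
```

```text
time: 24.48
tool_pos: [0.432, -0.2779, 0.1673]
ee_rot: [3.132, 0.035, 1.415]
wrist_force: [-0.4, -0.3, 0.0]
width: 0.0566
time 24.48 pos [ 432.  -277.9  167.3] rpy deg [179.5   2.   81.1] go [-53.7 101.5  10.2] F [-0.4 -0.3  0. ] w 56.6
```

```bash
python3 -m creep '[[[-27,50,0,0],[-27,50,0,0],[0,0,0,0]]]'; python3 - <<'E'
from h import *
togo([.524,-.347,.16])
s=save('wrist','w8');o=get_obs();P=pts(s);R=Ro.from_euler('xyz',o['ee_rot']).as_matrix();T=(P-o['tool_pos'])@R*1000
m=(abs(P[...,0]-.524)<.07)&(abs(P[...,1]+.347)<.06)&(P[...,2]>.04)&(P[...,2]<.062)
print('handle world',cv2.minAreaRect((P[m][:,:2]*1000).astype(np.float32)),np.median(P[m][:,2]),m.sum())
print('handle tool',cv2.minAreaRect(T[m][:,:2].astype(np.float32)),np.median(T[m][:,2]))
f=(T[...,0]>4)&(T[...,0]<14)&(abs(T[...,1])<50)&(T[...,2]>-60)&(T[...,2]<30)
print('tip z',np.percentile(T[f][:,2],[50,95,99,100]).round(1),'y',np.percentile(T[f][:,1],[1,50,99]).round(1),f.sum())
E
```

```text
time: 24.85
tool_pos: [0.523, -0.3468, 0.1664]
ee_rot: [3.137, 0.032, 1.414]
wrist_force: [0.2, 0.5, -1.1]
width: 0.0563
time 24.85 pos [ 523.  -346.8  166.4] rpy deg [179.7   1.9  81. ] go [0.2 1.  6.4] F [ 0.2  0.5 -1.1] w 56.3
handle world ((524.67431640625, -350.0849914550781), (78.95731353759766, 11.070213317871094), 80.99030303955078) 0.05113571599816902 655
handle tool ((-0.09624099731445312, 2.764216899871826), (11.058341979980469, 79.1131591796875), 89.99536895751953) 116.96140347878953
tip z [-44.5 -24.9 -20.8 -20. ] y [-37.  -25.2  42.4] 1101
```

View pics/w8.png

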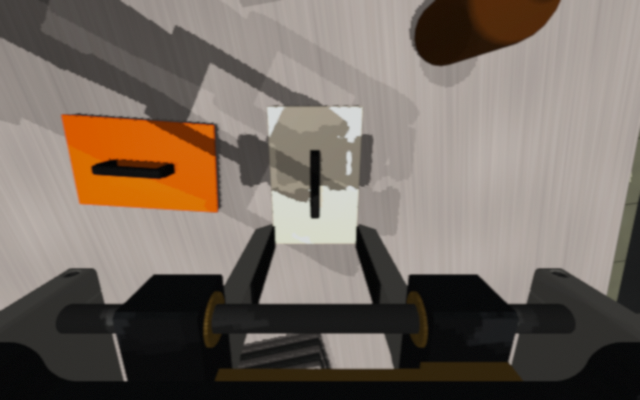

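The wrist view shows the white lid below, its strap handle at (315,183), centred between the fingers and parallel to them. The orange look-alike is at (140,165), well aside. Descending.

```bash
python3 -m creep '[[[0,2.5,25,0],[0,0,35,0],[0,0,35,0],[0,0,25,0],[0,0,10,0],[0,0,0,0]]]'; python3 -m creep '[[[0,0,14,0],[0,0,12,0],[0,0,0,0]]]' ; python3 - <<'E'
from h import *
togo([.524,-.347,.008])
s=snapshot('wrist');o=get_obs();P=pts(s);R=Ro.from_euler('xyz',o['ee_rot']).as_matrix();T=(P-o['tool_pos'])@R*1000
f=(T[...,0]>4)&(T[...,0]<14)&(abs(T[...,1])<50)&(abs(T[...,1])>20)&(P[...,2]>.022)&(T[...,2]<30)
print('finger lowest z',np.percentile(P[f][:,2],[0,1,5])*1000)
E
```

```text
time: 25.65
tool_pos: [0.5245, -0.3494, 0.042]
ee_rot: [3.132, 0.035, 1.415]
wrist_force: [0.4, -0.1, -0.4]
width: 0.056
time: 26.02
tool_pos: [0.5242, -0.3501, 0.0138]
ee_rot: [3.134, 0.034, 1.415]
wrist_force: [0.2, -0.6, -0.5]
width: 0.0563
time 26.02 pos [ 524.2 -350.1   13.8] rpy deg [179.6   1.9  81.1] go [ 3.2 -0.7  5.7] F [ 0.2 -0.6 -0.5] w 56.3
finger lowest z [35.2905056  39.9087133  49.21043946]
```

```bash
python3 -m creep '[[[0,0,5,0],[0,0,0,0]]]' ; python3 -m creep '[[[0,0,0,0],[0,0,0,0],[0,0,0,0],[0,0,0,0],[0,0,0,0],[0,0,0,0]]]' 0; python3 -m creep '[[[0,0,-10,0],[0,0,-25,0],[0,0,-35,0],[0,0,-40,0],[0,0,-40,0],[0,0,-30,0],[0,0,0,0]]]'; python3 -c "
from h import *
togo([.519,-.033,.19])"
```

```text
time: 26.32
tool_pos: [0.5251, -0.3509, 0.0102]
ee_rot: [3.132, 0.035, 1.415]
wrist_force: [-0.2, 1.0, -0.5]
width: 0.0562
time: 27.08
tool_pos: [0.5245, -0.3509, 0.0105]
ee_rot: [3.133, 0.035, 1.415]
wrist_force: [-2.9, 0.8, 1.8]
width: 0.0118
time: 27.95
tool_pos: [0.526, -0.3453, 0.1939]
ee_rot: [3.125, 0.038, 1.416]
wrist_force: [0.5, -0.6, -4.1]
width: 0.0118
time 27.95 pos [ 526.  -345.3  193.9] rpy deg [179.1   2.2  81.1] go [307.4 -55.1  -8.8] F [ 0.5 -0.6 -4.1] w 11.8
```

```bash
python3 -m creep '[[[20,-4,0,0],[40,-7,0,0],[50,-9,0,0],[50,-9,0,0],[50,-9,0,0],[45,-8,0,0],[35,-6,0,0],[17,-3,0,0]]]'; python3 -m creep '[[[0,0,0,-4.5],[0,0,0,-4.5],[0,0,0,0]]]'; python3 - <<'E'
from h import *
togo([.5202,-.0339,.19])
s=save('top','t2');P=pts(s)*1000;Z=P[...,2]
s3=save('scene','s4');Q=pts(s3)*1000
for n,X in(('top',P),('scene',Q)):
    z=X[...,2]
    m=(abs(X[...,0]-520)<110)&(abs(X[...,1]+33)<130)&(z>188)&(z<212)
    m=cv2.morphologyEx(m.astype(np.uint8),cv2.MORPH_OPEN,np.ones((3,3)))>0
    print(n,'lid',cv2.minAreaRect(X[m][:,:2].astype(np.float32)),np.percentile(z[m],[5,50,95]),m.sum())
    m=(abs(X[...,0]-520)<80)&(abs(X[...,1]+33)<110)&(z>94)&(z<106)
    if m.sum()>5: print(n,'rim',cv2.minAreaRect(X[m][:,:2].astype(np.float32)),m.sum())
E
```

```text
time: 28.95
tool_pos: [0.5156, -0.03, 0.1765]
ee_rot: [3.136, 0.035, 1.418]
wrist_force: [-0.5, -0.4, -3.3]
width: 0.0119
time: 29.32
tool_pos: [0.5167, -0.0329, 0.1776]
ee_rot: [3.14, 0.036, 1.571]
wrist_force: [-0.4, 1.2, -3.8]
width: 0.0117
time 29.32 pos [516.7 -32.9 177.6] rpy deg [179.9   2.1  90. ] go [ -1.5   3.5 -12.3] F [-0.4  1.2 -3.8] w 11.7Traceback (most recent call last):
  File "<stdin>", line 9, in <module>
    return _quantile_unchecked(
        a, q, axis, out, overwrite_input, method, keepdims, weights)
    return _ureduce(a,
                    func=_quantile_ureduce_func,
    ...<5 lines>...
                    overwrite_input=overwrite_input,
                    method=method)
    r = func(a, **kwargs)
    result = _quantile(arr,
                       quantiles=q,
    ...<2 lines>...
                       out=out,
                       weights=wgt)
    slices_having_nans = np.isnan(arr[-1, ...])
                                  ~~~^^^^^^^^^
IndexError: index -1 is out of bounds for axis 0 with size 0
```

View pics/s4.png

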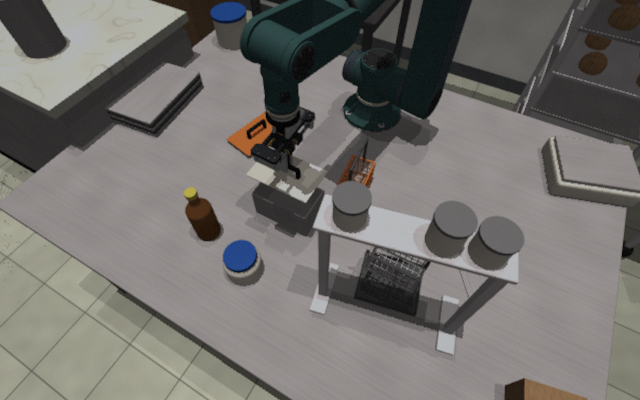

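The lid is held level over the pan (lid at 288,178; pan at 288,205), and the basket hangs on the hook at (393,275).

```bash
python3 - <<'E'
from h import *
for n in('t2','s4'):
    X=pts(load(n))*1000;z=X[...,2]
    m=(abs(X[...,0]-520)<90)&(abs(X[...,1]+33)<120)&(z>172)&(z<194)&(load(n)['color'].min(-1)>60)
    m=cv2.morphologyEx(m.astype(np.uint8),cv2.MORPH_OPEN,np.ones((3,3)))>0
    q=X[m]
    print(n,'lid',cv2.minAreaRect(q[:,:2].astype(np.float32)) if len(q) else 0,m.sum())
    if len(q)>20:
        A=np.c_[q[:,:2]-[520,-33],np.ones(len(q))];c=np.linalg.lstsq(A,q[:,2],rcond=None)[0];print('slope deg',np.degrees(c[:2]),'z',c[2])
E
```

```text
t2 lid ((516.8964233398438, -30.32879638671875), (112.86979675292969, 183.16847229003906), 0.03498886153101921) 379
slope deg [0.02061373 0.10319609] z 183.93354622511163
s4 lid ((516.26416015625, -32.19873046875), (184.30209350585938, 117.84903717041016), 89.9163818359375) 1740
slope deg [-0.23328391 -0.12475025] z 185.35886299880596
```

```bash
python3 -m creep '[[[-1.5,3.5,0,0],[0,0,10,0],[1,0,20,0],[1,0,20,0],[0,0,8,0],[0,0,0,0]]]'; python3 - <<'E'
from h import *
togo([.5204,-.0345,.1])
for n in('top','scene'):
    s=snapshot(n);X=pts(s)*1000;z=X[...,2]
    m=(abs(X[...,0]-520)<90)&(abs(X[...,1]+33)<120)&(z>116)&(z<136)&(s['color'].min(-1)>60)
    m=cv2.morphologyEx(m.astype(np.uint8),cv2.MORPH_OPEN,np.ones((3,3)))>0
    q=X[m];print(n,cv2.minAreaRect(q[:,:2].astype(np.float32)),np.median(q[:,2]),m.sum())
E
```

```text
time: 30.18
tool_pos: [0.5208, -0.0345, 0.1202]
ee_rot: [3.139, 0.036, 1.572]
wrist_force: [-0.5, -0.9, -4.0]
width: 0.0114
time 30.18 pos [520.8 -34.5 120.2] rpy deg [179.8   2.1  90.1] go [ 0.7 -0.4 20.2] F [-0.5 -0.9 -4. ] w 11.4
top ((521.707763671875, -32.34593963623047), (180.65602111816406, 112.03858947753906), 89.99687194824219) 126.50142745720584 355
scene ((520.291259765625, -33.26140594482422), (185.88470458984375, 118.53355407714844), 89.76317596435547) 128.65001103681922 1564
```

```bash
python3 -m creep '[[[0,0,7,0],[0.5,0,7,0],[0,0,5,0],[0,0,0,0],[0,0,0,0]]]'; python3 -m creep '[[[0,0,1.5,0],[0,0,1.5,0],[0,0,0,0],[0,0,0,0]]]'
```

```text
time: 30.9
tool_pos: [0.5215, -0.0347, 0.1021]
ee_rot: [3.137, 0.036, 1.573]
wrist_force: [0.1, 0.6, -3.5]
width: 0.0119
time: 31.4
tool_pos: [0.5214, -0.0347, 0.0991]
ee_rot: [3.137, 0.036, 1.573]
wrist_force: [0.5, 0.4, -4.0]
width: 0.0116
```

```bash
python3 -m creep '[[[0,0,1,0],[0,0,0,0],[0,0,0,0]]]'; python3 -m creep '[[[0,0,0,0],[0,0,0,0],[0,0,0,0],[0,0,0,0]]]' 0.4;  python3 -m creep '[[[0,0,-10,0],[0,0,-20,0],[0,0,-40,0],[0,0,-50,0],[0,-40,-40,0],[0,-50,0,0],[0,-50,0,0],[0,-50,0,0]]]'; python3 - <<'E'
from h import *
togo([.5204,-.0345,.1])
for n in('top','scene'):
    s=save(n,n+'9');X=pts(s)*1000;z=X[...,2]
    m=(abs(X[...,0]-520)<80)&(abs(X[...,1]+33)<110)&(z>85)&(z<125)&(s['color'].min(-1)>60)
    m=cv2.morphologyEx(m.astype(np.uint8),cv2.MORPH_OPEN,np.ones((3,3)))>0
    q=X[m];A=np.c_[q[:,:2]-[520,-33],np.ones(len(q))];c=np.linalg.lstsq(A,q[:,2],rcond=None)[0]
    print(n,cv2.minAreaRect(q[:,:2].astype(np.float32)),'slope',np.degrees(c[:2]).round(2),'z',c[2].round(1))
    # basket, near rack
    r=X-[581.5,317.5,0]
    k=(abs(r[...,0])<60)&(abs(r[...,1])<85)&(r[...,2]>60)&(r[...,2]<240)&(r[...,0]>-60)
    print('basket pts',k.sum(),np.percentile(X[k][:,2],[1,50,99]).round(0) if k.sum() else '')
    b=(abs(X[...,2]-163)<7)&(abs(r[...,0])<60)&(abs(r[...,1])<85)
    if b.sum()>8:
        q=X[b];print('basket rim',cv2.minAreaRect(q[:,:2].astype(np.float32)),b.sum())
E
```

```text
time: 31.78
tool_pos: [0.5216, -0.0348, 0.0985]
ee_rot: [3.137, 0.037, 1.573]
wrist_force: [-1.1, 0.3, -0.3]
width: 0.0117
time: 32.28
tool_pos: [0.5215, -0.0348, 0.0982]
ee_rot: [3.137, 0.036, 1.573]
wrist_force: [0.6, -0.3, 0.2]
width: 0.0377
time: 33.28
tool_pos: [0.3292, -0.0292, 0.2581]
ee_rot: [3.136, 0.037, 1.573]
wrist_force: [0.3, -0.5, 0.0]
width: 0.0377
time 33.27 pos [329.2 -29.2 258.1] rpy deg [179.7   2.1  90.1] go [  0.2 190.2 159.3] F [ 0.3 -0.5  0. ] w 37.7
top ((523.267333984375, -32.93097686767578), (181.82479858398438, 117.7029037475586), 89.99671936035156) slope [-0.09  0.09] z 104.8
basket pts 608 [ 81. 137. 225.]
basket rim ((583.9185791015625, 316.32763671875), (76.6963882446289, 131.4652557373047), 0.10269871354103088) 205
scene ((521.1510620117188, -33.29376220703125), (184.41529846191406, 117.03241729736328), 89.82512664794922) slope [-0.92 -0.11] z 105.7
basket pts 1093 [ 84. 105. 185.]
basket rim ((605.9354248046875, 318.0408935546875), (53.64105224609375, 133.95875549316406), 13.091107368469238) 226
```

View pics/scene9.png

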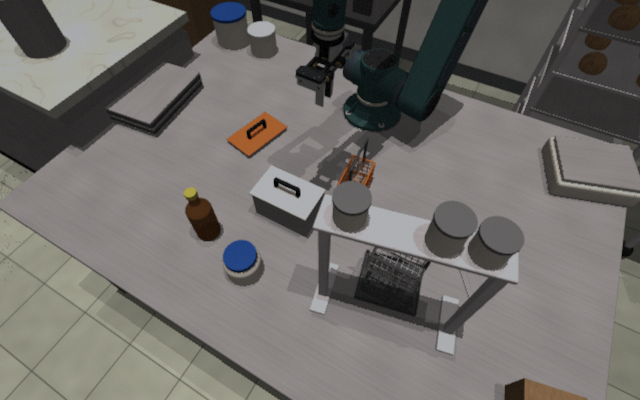

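The lid sits flush on the pan at (288,195), and the basket hangs under the shelf at (393,275). One last check that the basket hangs level and the bystanders haven't moved.

```bash
python3 - <<'E'
from h import *
X=pts(load('top9'))*1000;r=X-[583.5,317,0]
b=(abs(X[...,2]-163)<12)&(abs(r[...,0])<42)&(abs(r[...,1])<72)
q=X[b]
for n,a in(('y-',q[q[:,1]<262]),('y+',q[q[:,1]>372]),('x-',q[q[:,0]<552])): print(n,len(a),np.median(a[:,2]) if len(a) else '')
a0=load('top0')['color'].astype(int);a9=load('top9')['color'].astype(int);D=abs(a0-a9).max(-1)
for n,(u0,u1,v0,v1) in dict(tub=(335,372,125,160),oil=(380,415,130,170),turner=(188,238,203,270)).items(): print(n,(D[v0:v1,u0:u1]>40).mean().round(3))
print(get_obs()['time']); ticket.close_job()
E
```

```text
y- 41 164.93728444292333
y+ 43 162.4584482484268
x- 77 162.69611148965924
tub 0.0
oil 0.0
turner 0.0
33.375
the job is handed in; nothing more can be done
```

The basket now hangs by its kink on the hook over the drip tray, and the lid is on the pan. The job is handed in at about 33 s of the 64 s allowed.

- **Tilt:** The move rows cannot tilt the tool. I tilted it about 44° by pushing against the outer reach limit before gripping the basket, and brought it upright again at the inner limit before taking the lid.
- **Basket:** It hangs free, and its top edge is within 2.5 mm end to end (about 1°), so nearly level. It hangs parallel to the pan, which leaves it turned about 12° from the rack's axes.
- **Lid:** The plate's top is 105 mm up, which is the fully home height. One camera shows it flat within 0.1°. The other read a 0.9° slope, though all the lid-plate readings were within about 1 mm in height. I put the slope down to the strap handle being included in that measurement.
- **Bystanders and rack:** Before and after pictures show no change at the bottle, the tub or the turner. The forces I read at the end of each move never exceeded about 4 N, so there was no sign of striking the rack. The gripper is clear of everything.
- **Failed or disagreed:** My first grasp on the basket closed on nothing. The camera showed the fingertips about 22 mm short of the reported tool point, so I went that much deeper for both grasps and both then held.

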